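# Park the sampler head and hold the sprung reader lid at the index

### The arm

A 7-joint arm with a two-finger parallel gripper is mounted at the origin on the work surface. World frame = base frame: x ahead of the robot, y to its left, z up, the work surface at z = 0. Lengths are in m, angles in rad, forces in N, time in s.
With the tool pointing down it reaches from about 0.4 to 0.85 m from the base axis. Payload 10.4 kg.
Tool frame: the origin (TCP) lies on the centre line of the jaws, within the pads' length; the fingertips stand 17 mm ahead of it and the grasp point (between the pads) lies 2 mm behind it; z points along the fingers, y is the line along which they close (so a half turn about z gives the same grasp; the last joint's range is limited). The gripper opens to 85 mm and grips with 20 to 120 N. Pads are 22 mm wide; open, the fingers measure 114 mm over their backs; the gripper's body (76 mm by 85 mm) begins 54 mm behind the grasp point. The pads swing forward as they close: fully open they stand 13 mm farther back than shut.
Start: joints at [1.319, 0.332, -0.065, 1.46, 0.022, 1.35, -0.088], TCP at [0.142, -0.609, 0.248] pointing down, gripper open.
Joint ranges: [-2.6, 2.6], [-0.5, 2.12], [-1.47, 1.34], [0.16, 2.42], [-1.27, 4.41], [0.06, 2.06], [-2.6, 2.6]. Speed limits (rad/s): [2.22, 2.22, 2.79, 2.79, 3.14, 3.14, 3.14].

### API

Orientations are given as a unit quaternion [x, y, z, w].
In Python, from workcell import sensors, imaging, order, spotter gives the robot as it stands. The module is installed in compiled form; this text tells all that it offers.
- The arm moves only by the shell command python3 -m inch 'ROWS' [FORCE]. ROWS is JSON, a list that holds one entry, the list of rows, each a list of 7 numbers: the shift along the tool's x, y, z in m, then the turn, a rotation vector about the tool's x, y, z in rad, then the closure, from -1 (fully open) to 1 (shut). In form: [[[x, y, z, ax, ay, az, hand], ...]]. A call has 1 to 10 rows; each row is the pose to reach, as a shift and turn from the pose commanded when the call began, along the tool's axes at that moment; what a row does not reach only later rows make up. A row lasts 1/10 s, in which the tool goes at most 50 mm and 8.59 degrees, less where a joint would pass 70% of its speed; a pose out of reach is approached as far as the arm can. A call with a gripper value outside its range is refused whole. The fingers move at their own pace and stop on an object; FORCE is the grip in N (left out, the last holds). Time passes only in rows, so rows that repeat a pose let the fingers close. It gives the time, the measured TCP pose, the force, the opening and the grip force at its end, in the units of the state.
- sensors.get_obs(): the state, without advancing time (a new reading comes with each control period).
- imaging.camera(name): name is "scene" or "top"; returns the picture (384x512x3 uint8, blue, green, red); there is no depth.
- imaging.calibration(name): a dict with "mtx" (3x3 intrinsics, pixels), "R" (3x3) and "t" (3): a world point X has camera coordinates R X + t. Camera axes: x right, y down, z forward; pixel columns grow to the right and rows downward; lengths in m; the calibration is good to about 2 mm. A picture is of the moment at which its call begins. calibration takes no time and is no camera call.
- order.hand_in(): hands the job in; it is judged then, once.
Trained networks look in the newest picture that a camera, given by its name, has taken for a name from the list of things; names that differ only in an ending like _2 or _b are one class to them, and where a whole thing is asked for, a point or a joint stands for the part that bears it (a point fixed in the world has none). Each returns a list of dicts, best first, with "conf" (0 to 1); they miss things now and then, are a little off and sometimes report something else, mostly with a low value. They report only what shows in the picture. A call takes as long as a camera call.
- spotter.look_for(label, camera): "pixel" ([column, row] in pixels, amid what is visible of it).
The state is a dict: "clock": time; "joint_pos": joint angles; "joint_velocities": joint speeds; "tau": joint torques, N m; "position": TCP position; "ee_rot": TCP orientation; "ft_force": force on the tool from outside, world axes, zero at the start; "torque": the same for the moment, N m; "grip_width": opening from 0.0 (shut) to 1.0 (fully open); "grasp_force": force on a finger pad.
Only numpy, scipy, OpenCV 4.12 (cv2) and the standard library are available. Lean on these libraries where they do the work, as an engineer would, in place of code of your own. Each camera call takes 0.05 s, during which the arm holds its last target. There are 200 camera calls.

### The job

On the white vial reader, slide the sampler head along its rail, away from over the dark lid, until it rests against the blue park stop. Only then lift the spring-loaded lid (it has a steel bar handle) until the red pointer on its end lines up with the yellow index on the arc, and finish with the gripper still holding the lid steady there, not letting go. Do not shift the yellow index, and leave the green bottle, amber jar and clear beaker where they stand.

Things in the scene. Friction and masses are not known exactly. Their poses are not given: they have to be found in the camera images.
- reader: White benchtop vial reader, fixed; its place and yaw vary. Origin: centre of underside at bench level. Own axes at yaw 0: x away from the robot, y to its left, z up. Housing x -110..+118, y -110..+130 mm, 112 mm high. On its +x end an aluminium arc (x +105..+113 mm, mean radius 122 mm about the lid's hinge line) stands up to 238 mm above the bench.
- park_stop (a point): Middle of the face of the blue park stop (44 mm wide, top 136 mm above bench) at the +y end of the sampler rail; its face looks along the reader's -y. The aluminium rail runs along the reader's y on its -x side (centre x -140 mm, top 112 mm above bench). The head's white block touches this face when parked. Axes as the reader's.
- sampler (a joint): Slide of the sampler head along the reader's +y, in m: 0 at the -y end of the rail, 0.190 against the blue park stop. Starts between 0 and 0.07. Sliding friction about 2 N; it stays where it is left.
- sampler_grip (a point): Grip point of the sampler head, in its black post 24 x 24 mm, 139 to 184 mm above bench (this point: 167.5 mm). The post stands on a white block 42 (x) x 44 (y) mm, top 143 mm; from it a thin white arm (top 142 mm) reaches 100 mm along the reader's +x over the lid. Axes as the reader's.
- lid_angle (a joint): Angle of the dark lid in rad: 0 shut, grows as its -y edge rises (limit 1.4). A spring pulls it shut: with its weight it takes about 4 N at the handle to start lifting and 5 to 6 N at 0.8 rad; let go, it falls shut.
- lid_hinge (a point): Same point as lid's origin, same axes: middle of the lid's hinge line, which runs along the reader's x at reader y +85 mm, 118 mm above the bench. The lid lies from here towards -y.
- lid: The dark lid, a plate 190 (x) x 187 (y) x 8 mm with its steel bar handle. Origin: middle of the hinge line, in the plate's mid-plane. Turns as it opens: its x lies along the hinge, its -y points to the free edge, its z is its upward normal.
- lid_handle (a point): Grip point: middle of the lid's steel bar handle, on the bar's axis; 164 mm above the bench with the lid shut. Round bar 12 mm thick, parallel to the hinge, 100 mm long with a post at each end, 155 mm from the hinge line along the lid's -y, 46 mm above its mid-plane (42 mm above its top face), this point at lid x +10 mm. The round bar can turn between the finger pads.
- lid_pointer (a point): Tip of the red pointer on the lid's +x end: 109 mm along x, 112 mm from the hinge line on the lid's mid-plane. The pointer is 4 mm thick.
- index (a joint): Angle of the yellow index about the same hinge line, in rad, measured as the lid's: when lid_angle equals it, the red pointer is in line with the index. Set somewhere from 0.40 to 0.80; stiff, but can be shifted if knocked.
- index_mark (a point): Middle of the inner face of the yellow index block on the arc (block 16 mm along the arc, 20 mm radially, 16 mm in x): 109 mm along x and 115 mm from the hinge line. Its -y axis points from the hinge line to the index.
- bottle: Green bottle, 64 mm across, 160 mm high, loose, on the bench on the reader's -y side. Origin: centre of its underside. To be left alone.
- jar: Amber jar with black cap, 60 mm across, 80 mm high, loose, on the reader's +y side. Origin: centre of its underside. To be left alone.
- beaker: Clear beaker, 70 mm across, 90 mm high, loose, on the reader's -y side. Origin: centre of its underside. To be left alone.

How it is judged:
By the outcome, as a careful person would: the job done as asked, in the order asked, and still so for the second after the job is handed in, while the arm keeps its last pose, push and grip.
It also fails if it takes over 48 s, if anything falls off the work surface, if the arm or the gripper's body presses on something with over 40 N, if the wrist force passes 120 N, or if a joint passes its speed limit or range.

## Working session

There is one attempt and no reset: what is moved stays moved. The work goes in short steps, Python scripts to look and compute and a shell command to move; the robot and the scene stay as the last step left them, time stands still between calls to the robot, and variables do not carry over. Pictures are saved under pics/ and viewed, at most 10 in all, crops included, and the job is handed in when it is done.

```bash
mkdir -p pics; cat > h.py <<'E'
import numpy as np, cv2
from workcell import sensors, imaging, order, spotter
from scipy.spatial.transform import Rotation as Ro
def P(c):
    k=imaging.calibration(c); return np.array(k["mtx"])@np.c_[np.array(k["R"]),np.array(k["t"])]
def proj(c,X):
    X=np.atleast_2d(X); p=np.c_[X,np.ones(len(X))]@P(c).T; return p[:,:2]/p[:,2:]
def tri(a,b):
    X=cv2.triangulatePoints(P("scene"),P("top"),np.array(a,float).reshape(2,1),np.array(b,float).reshape(2,1))[:,0]; return X[:3]/X[3]
E
python3 - <<'E'
from h import *
for c in("scene","top"): cv2.imwrite(f"pics/{c}0.png",cv2.resize(imaging.camera(c),(800,600),interpolation=cv2.INTER_CUBIC))
for l in("park_stop","sampler_grip","lid_handle","lid_pointer","index_mark","lid_hinge","reader","bottle","jar","beaker"):
    r={c:spotter.look_for(l,c) for c in("scene","top")}
    print(l,{c:[(np.round(d["pixel"],1).tolist(),round(d["conf"],2)) for d in r[c][:2]] for c in r}, tri(r["scene"][0]["pixel"],r["top"][0]["pixel"]).round(3) if r["scene"] and r["top"] else None)
o=sensors.get_obs();print(o["clock"],o["position"],o["ee_rot"],o["ft_force"])
E
```

```text
park_stop {'scene': [([237.3, 198.5], 0.69)], 'top': [([273.8, 196.7], 0.82)]} [ 0.61  -0.003  0.059]
sampler_grip {'scene': [([234.9, 147.6], 0.66), ([193.7, 213.2], 0.16)], 'top': [([287.6, 240.5], 0.94), ([172.6, 180.0], 0.6)]} [ 0.503 -0.025  0.135]
lid_handle {'scene': [([229.0, 191.8], 0.97)], 'top': [([282.3, 178.6], 0.75)]} [ 0.636 -0.018  0.122]
lid_pointer {'scene': [([229.0, 192.9], 0.83)], 'top': [([282.9, 180.3], 0.6), ([375.6, 222.0], 0.23)]} [ 0.634 -0.019  0.114]
index_mark {'scene': [([197.7, 212.8], 0.38), ([225.9, 193.4], 0.18)], 'top': [([306.5, 128.3], 0.53), ([283.0, 178.5], 0.26)]} [ 0.731 -0.067  0.165]
lid_hinge {'scene': [([226.5, 190.7], 0.77)], 'top': [([284.3, 180.4], 0.63)]} [ 0.632 -0.023  0.12 ]
reader {'scene': [([239.4, 195.5], 0.67)], 'top': [([272.7, 192.8], 0.56)]} [0.614 0.002 0.08 ]
bottle {'scene': [([163.9, 164.1], 0.96)], 'top': [([375.5, 220.4], 0.86)]} [ 0.547 -0.218  0.082]
jar {'scene': [([327.7, 231.3], 0.76), ([235.7, 201.5], 0.27)], 'top': [([170.6, 179.6], 0.64)]} [0.659 0.235 0.041]
beaker {'scene': [([143.7, 203.7], 0.91)], 'top': [([371.1, 172.1], 0.89), ([272.3, 195.3], 0.54)]} [ 0.664 -0.232  0.057]
1.1 [ 0.14175533 -0.6087027   0.24831896] [9.93464571e-01 1.14140904e-01 5.27717561e-06 1.72354101e-05] [-0.32237537 -0.31138302  0.03879966]
```

View pics/scene0.png

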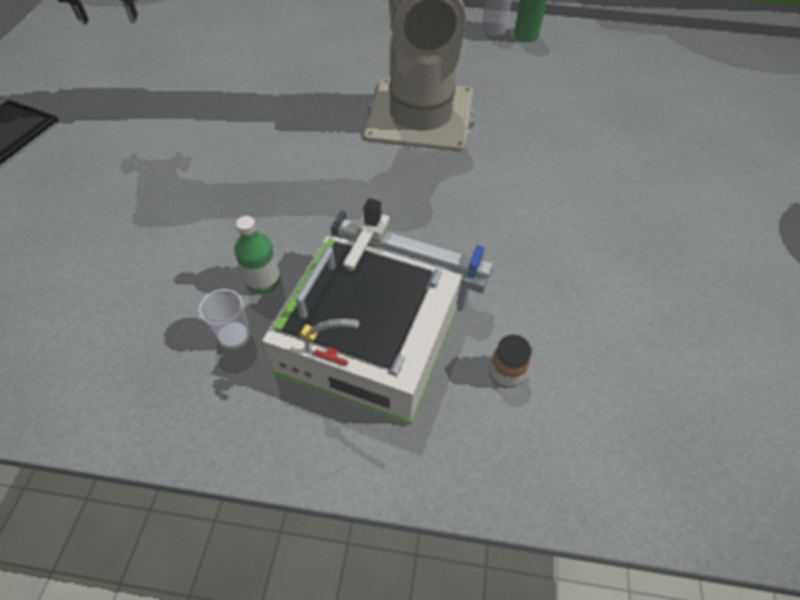

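View pics/top0.png

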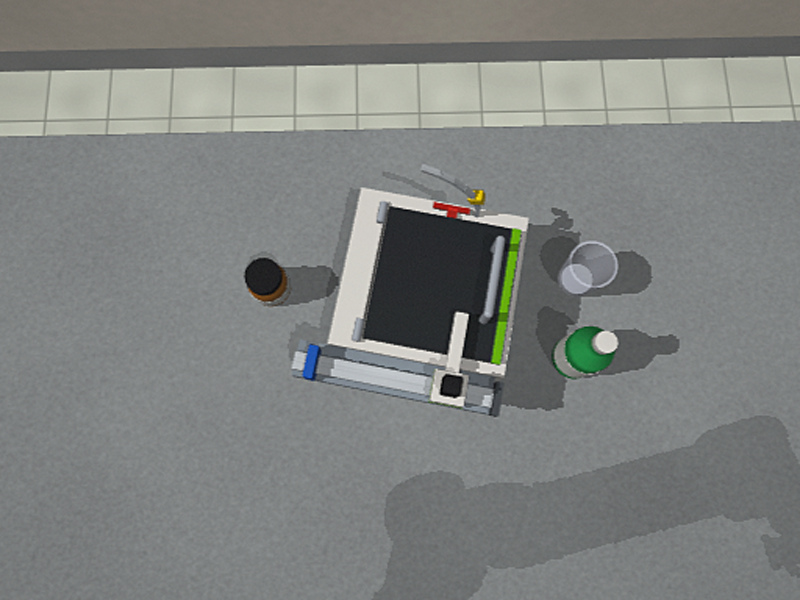

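The scene view (800 px scale) shows the post top at (373,203), the blue stop at (476,261), the handle bar from (330,256) to (303,305), and the yellow index at (308,332). In the top view the post is at (451,385), the stop at (312,361), the bar from (499,240) to (486,318), the index at (477,196) and the red pointer at (451,211). The bottle and beaker are on the -y side and the jar on the +y side. Next I'll fit the reader pose from points seen in both views.

```bash
cat >> h.py <<'E'
def col(c,lo,hi,img=None):
    h=cv2.cvtColor(imaging.camera(c) if img is None else img,cv2.COLOR_BGR2HSV); m=cv2.inRange(h,lo,hi)
    n,_,s,ce=cv2.connectedComponentsWithStats(m); 
    return [(ce[i].round(1).tolist(),int(s[i,4])) for i in np.argsort(-s[1:,4])[:2]+1]
E
python3 - <<'E'
from h import *
from scipy.optimize import least_squares
Y={};B={}
for c in("scene","top"):
    im=imaging.camera(c)
    Y[c]=col(c,(18,140,100),(35,255,255),im);B[c]=col(c,(105,130,50),(125,255,255),im)
print(Y,B)
s=1.5625
y=[np.array(Y[c][0][0]) for c in("scene","top")]
print("index",tri(*y),"blue",tri(B["scene"][0][0],B["top"][0][0]))
pts={"post":((373,203),(451,385)),"h1":((330,254),(499,241)),"h2":((303,304),(486,317)),
 "c1":((265,341),(527,217)),"c2":((330,240),(505,375)),"c3":((408,384),(361,188)),"c4":((463,290),(328,345))}
M={"h1":(60,-70,164),"h2":(-40,-70,164),"c1":(118,-110,112),"c2":(-110,-110,112),"c3":(118,130,112),"c4":(-110,130,112)}
M["h1"],M["h2"]=M["h1"],M["h2"]
# scene: h1/h2 order swapped (far-from-robot end is lower in the scene picture)
pts["h1"],pts["h2"]=((303,304),(499,241)),((330,254),(486,317))
for k,v in pts.items(): print(k,tri(np.array(v[0])/s,np.array(v[1])/s).round(3))
def world(p,q): return np.r_[Ro.from_euler('z',p[2]).as_matrix()[:2,:2]@np.array(q[:2])+p[:2],q[2]]
def res(p,split=False):
    r=[]
    m={k:np.array(v)/1e3 for k,v in M.items()}; m["post"]=np.array([-.14,p[3],.184])
    for k in m:
        X=world(p,m[k])
        for i,c in enumerate(("scene","top")): r.append(proj(c,X)[0]-np.array(pts[k][i])/s)
    m=np.array([.109,.085-.125*np.cos(p[4]),.118+.125*np.sin(p[4])])
    for i,c in enumerate(("scene","top")): r.append(2*(proj(c,world(p,m))[0]-y[i]))
    return np.ravel(r)
f=least_squares(res,[.62,0,-.15,-.05,.6],loss="soft_l1")
print(f.x.round(4));print(res(f.x).round(1).reshape(-1,4))
p=f.x
for n,q in dict(post=(-.14,p[3],.1675),handle=(.01,-.07,.164),hinge=(0,.085,.118)).items(): print(n,world(p,q).round(4))
b=tri(B["scene"][0][0],B["top"][0][0]); print("stop in reader",Ro.from_euler('z',-p[2]).apply(b-np.r_[p[:2],0]))
E
```

```text
{'scene': [([195.4, 210.6], 16)], 'top': [([305.1, 126.4], 64)]} {'scene': [([304.9, 163.8], 54)], 'top': [([198.9, 231.4], 162)]}
index [ 0.73209219 -0.06621186  0.17443595] blue [0.52566527 0.15777768 0.13194043]
post [ 0.487 -0.019  0.185]
h1 [ 0.678 -0.092  0.153]
h2 [ 0.576 -0.072  0.151]
c1 [ 0.725 -0.142  0.112]
c2 [ 0.505 -0.098  0.101]
c3 [0.768 0.086 0.127]
c4 [0.556 0.142 0.075]
[ 0.6322 -0.0127 -0.219  -0.0378  0.4407]
[[-2.7 -3.8  0.7 -0.3]
 [-0.9 -2.9  1.1 -2. ]
 [-2.3 -1.1  1.   0.9]
 [-1.2 -4.2 -1.3  1.9]
 [ 2.2  6.3  0.2 -0.7]
 [-1.2 -9.6 -0.9 -1.4]
 [-0.4  0.2 -0.2 -0.2]
 [ 4.3  2.4 -1.5  0.6]]
post [ 0.4873 -0.0192  0.1675]
handle [ 0.6267 -0.0832  0.164 ]
hinge [0.6506 0.0703 0.118 ]
stop in reader [-0.14098535  0.14322031  0.13194043]
```

```bash
cat >> h.py <<'E'
def shift(target,tx=None):
    o=sensors.get_obs(); R=Ro.from_quat(o["ee_rot"])
    a=np.arctan2(*R.as_matrix()[[1,0],0])
    return R.inv().apply(np.array(target)-o["position"]).round(4), None if tx is None else round(float(a-tx),4)
def world(p,q): return np.r_[Ro.from_euler('z',p[2]).as_matrix()[:2,:2]@np.array(q[:2])+p[:2],q[2]]
E
python3 - <<'E'
from h import *
from scipy.optimize import least_squares
s=1.5625
T={"h1":((60,-70,164),(499,241)),"h2":((-40,-70,164),(486,317)),"c1":((118,-110,112),(527,217)),"c2":((-110,-110,112),(505,375)),"c3":((118,130,112),(361,188)),"c4":((-110,130,112),(328,345))}
S={"h1":((60,-70,164),(303,304)),"h2":((-40,-70,164),(330,254)),"c1":((118,-110,112),(265,341))}
def res(p):
    r=[]
    for c,D in(("top",T),("scene",S)):
        for m,q in D.values(): r.append(proj(c,world(p,np.array(m)/1e3))[0]-np.array(q)/s)
    for c,q in(("top",(451,385)),("scene",(373,202))): r.append(proj(c,world(p,(-.14,p[3],.184)))[0]-np.array(q)/s)
    return np.ravel(r)
p=least_squares(res,[.63,0,-.2,-.04],loss="soft_l1").x
print(p.round(4));print(res(p).round(1).reshape(-1,2).tolist())
for n,q in dict(post=(-.14,p[3],.1675),handle=(.01,-.07,.164),hinge=(0,.085,.118)).items(): print(n,world(p,q).round(4))
print(shift(np.r_[world(p,(-.14,p[3],0))[:2],.25],p[2]))
E
```

```text
[ 0.6317 -0.0112 -0.2016 -0.0369]
[[-0.4, -0.8], [0.8, -2.3], [-0.5, 0.1], [-1.0, 1.4], [-1.6, 0.3], [-0.9, 0.1], [-1.9, -3.3], [-0.7, -2.7], [-1.2, -0.2], [-0.1, -0.1], [-0.4, 0.8]]
post [ 0.4872 -0.0193  0.1675]
handle [ 0.6275 -0.0817  0.164 ]
hinge [0.6487 0.0721 0.118 ]
(array([ 0.4701, -0.4958, -0.0017]), 0.4304)
```

```bash
python3 -m inch '[[[0.47,-0.496,0,0,0,0.43,-1],[0.47,-0.496,0,0,0,0.43,-1],[0.47,-0.496,0,0,0,0.43,-1],[0.47,-0.496,0,0,0,0.43,-1],[0.47,-0.496,0,0,0,0.43,-1],[0.47,-0.496,0,0,0,0.43,-1],[0.47,-0.496,0,0,0,0.43,-1],[0.47,-0.496,0,0,0,0.43,-1],[0.47,-0.496,0,0,0,0.43,-1],[0.47,-0.496,0,0,0,0.43,-1]]]' 30
python3 -c "
from h import *
print(shift([.4872,-.0193,.25],-.2016))"
```

```text
clock: 2.2
position: [0.3951, -0.1754, 0.2487]
ee_rot: [0.995, -0.101, 0.0, 0.0]
ft_force: [0.1, 0.5, -0.9]
grip_width: 0.998
grasp_force: 0.0
(array([ 0.0591, -0.1713, -0.0014]), 0.0002)
```

```bash
python3 -m inch '[[[0.059,-0.171,0,0,0,0,-1],[0.059,-0.171,0,0,0,0,-1],[0.059,-0.171,0,0,0,0,-1],[0.059,-0.171,0,0,0,0,-1],[0.059,-0.171,0,0,0,0,-1],[0.059,-0.171,0,0,0,0,-1],[0.059,-0.171,0,0,0,0,-1]]]'
python3 - <<'E'
from h import *
print(shift([.4872,-.0193,.1675],-.2016))
a,b=[imaging.camera(c) for c in("scene","top")]
cv2.imwrite("pics/a.png",np.hstack([cv2.resize(a[70:250,130:330],(400,360)),cv2.resize(b[130:310,190:390],(400,360))]))
E
```

```text
clock: 2.9
position: [0.4861, -0.0226, 0.2482]
ee_rot: [0.995, -0.101, -0.0, 0.0]
ft_force: [-0.5, 0.0, -0.2]
grip_width: 0.998
grasp_force: 0.0
(array([ 0.0004, -0.0035,  0.0807]), -0.0012)
```

View pics/a.png

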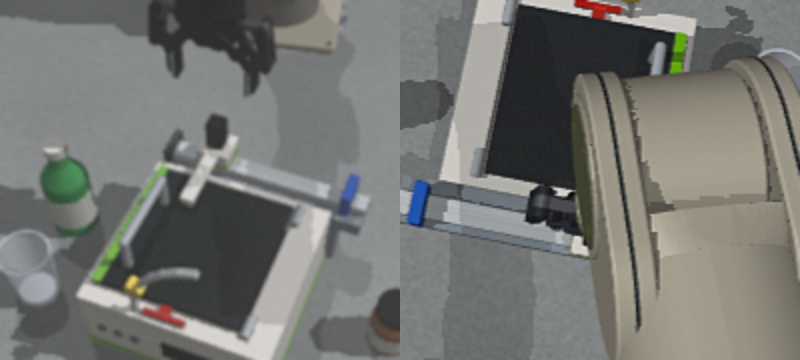

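The gripper is above the post at crop (217,130) with the fingers on either side along the rail, so I'll descend and grip.

```bash
python3 -m inch '[[[0,-0.003,0.04,0,0,0,-1],[0,-0.003,0.078,0,0,0,-1],[0,-0.003,0.078,0,0,0,-1],[0,-0.003,0.078,0,0,0,0.9],[0,-0.003,0.078,0,0,0,0.9],[0,-0.003,0.078,0,0,0,0.9],[0,-0.003,0.078,0,0,0,0.9],[0,-0.003,0.078,0,0,0,0.9],[0,-0.003,0.078,0,0,0,0.9]]]' 40
```

```text
clock: 3.9
position: [0.4876, -0.0188, 0.1715]
ee_rot: [0.995, -0.101, 0.001, 0.0]
ft_force: [-2.1, -1.4, 6.0]
grip_width: 0.273
grasp_force: 39.3
```

```bash
python3 -m inch '[[[0,-0.025,0,0,0,0,0.9],[0,-0.055,0,0,0,0,0.9],[0,-0.085,0,0,0,0,0.9],[0,-0.11,0,0,0,0,0.9],[0,-0.125,0,0,0,0,0.9],[0,-0.13,0,0,0,0,0.9],[0,-0.13,0,0,0,0,0.9]]]'
python3 - <<'E'
from h import *
for c in("scene","top"):
    im=imaging.camera(c); print(c,col(c,(105,130,50),(125,255,255),im))
    if c=="scene": cv2.imwrite("pics/b.png",cv2.resize(im[90:240,170:370],(800,600)))
E
```

```text
clock: 4.6
position: [0.5152, 0.1094, 0.1716]
ee_rot: [0.995, -0.101, 0.002, -0.001]
ft_force: [8.4, -0.3, 0.7]
grip_width: 0.275
grasp_force: 41.5
scene [([305.0, 163.9], 52)]
top []
```

View pics/b.png

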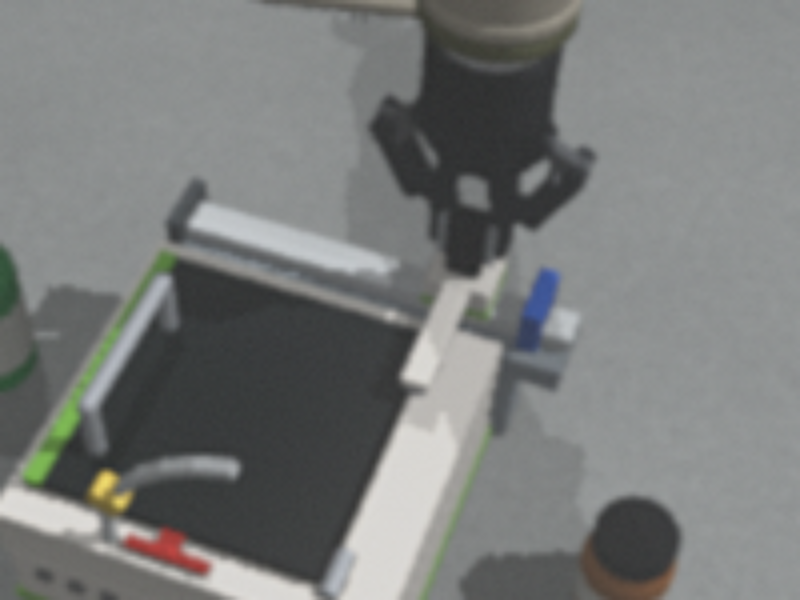

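The head moved with the hand: the post is at (470,245) and there is a gap of about 20 mm to the blue stop at (540,310). I'll continue slowly with a slight +x correction.

```bash
python3 -m inch '[[[0.002,-0.008,0,0,0,0,0.9],[0.003,-0.014,0,0,0,0,0.9],[0.003,-0.018,0,0,0,0,0.9],[0.003,-0.018,0,0,0,0,0.9]]]'
```

```text
clock: 5.1
position: [0.5192, 0.1274, 0.1716]
ee_rot: [0.995, -0.1, -0.0, -0.0]
ft_force: [-6.8, 3.3, 8.8]
grip_width: 0.277
grasp_force: 43.0
```

```bash
python3 -m inch '[[[-0.001,-0.003,0,0,0,0,0.9],[-0.001,-0.005,0,0,0,0,0.9],[-0.001,-0.005,0,0,0,0,0.9]]]'; python3 -m inch '[[[0,-0.003,0,0,0,0,0.9],[0,-0.005,0,0,0,0,0.9],[0,-0.005,0,0,0,0,0.9]]]'
```

```text
clock: 5.4
position: [0.5198, 0.1303, 0.1715]
ee_rot: [0.995, -0.101, 0.0, 0.001]
ft_force: [-5.2, -3.8, 10.2]
grip_width: 0.272
grasp_force: 42.7
clock: 5.7
position: [0.5199, 0.1305, 0.1714]
ee_rot: [0.995, -0.103, -0.001, 0.004]
ft_force: [-16.6, -21.9, 22.4]
grip_width: 0.276
grasp_force: 44.5
```

The stop is reached: motion has ceased, with about 22 N of reaction. I'll release and rise.

```bash
python3 -m inch '[[[0,0.003,-0.002,0,0,0,0.9],[0,0.003,-0.002,0,0,0,-1],[0,0.003,-0.002,0,0,0,-1],[0,0.003,-0.002,0,0,0,-1],[0,0.003,-0.002,0,0,0,-1],[0,0.003,-0.05,0,0,0,-1],[0,0.003,-0.09,0,0,0,-1],[0,0.003,-0.09,0,0,0,-1]]]' 
python3 - <<'E'
from h import *
print(shift([.6275,-.0817,.256],-.207))
im=imaging.camera("scene")
cv2.imwrite("pics/c.png",cv2.resize(im[90:240,170:370],(800,600)))
E
```

```text
clock: 6.5
position: [0.5219, 0.1344, 0.2658]
ee_rot: [0.995, -0.1, 0.004, -0.001]
ft_force: [0.8, 0.6, -0.8]
grip_width: 1.006
grasp_force: 0.0
(array([0.1464, 0.1908, 0.0104]), 0.0065)
```

View pics/c.png

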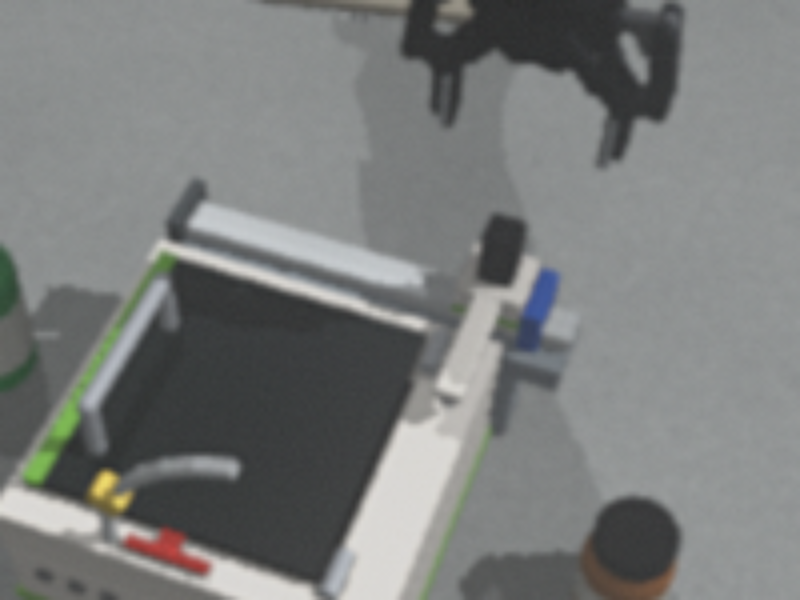

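The head's block now touches the blue stop at (525,300) and its arm is clear of the lid. The handle bar runs from (165,290) to (90,400). I'll move over it.

```bash
python3 -m inch '[[[0.146,0.191,0.01,0,0,0,-1],[0.146,0.191,0.01,0,0,0,-1],[0.146,0.191,0.01,0,0,0,-1],[0.146,0.191,0.01,0,0,0,-1],[0.146,0.191,0.01,0,0,0,-1],[0.146,0.191,0.01,0,0,0,-1],[0.146,0.191,0.01,0,0,0,-1],[0.146,0.191,0.01,0,0,0,-1],[0.146,0.191,0.01,0,0,0,-1]]]' 
python3 - <<'E'
from h import *
print(shift([.6275,-.0817,.163],-.207))
im=imaging.camera("scene")
cv2.imwrite("pics/d.png",cv2.resize(im[90:240,130:330],(800,600)))
E
```

```text
clock: 7.45
position: [0.6245, -0.0817, 0.2504]
ee_rot: [0.995, -0.099, -0.0, -0.0]
ft_force: [-0.4, -0.4, -0.4]
grip_width: 0.998
grasp_force: 0.0
(array([ 0.0029, -0.0006,  0.0874]), 0.0082)
```

View pics/d.png

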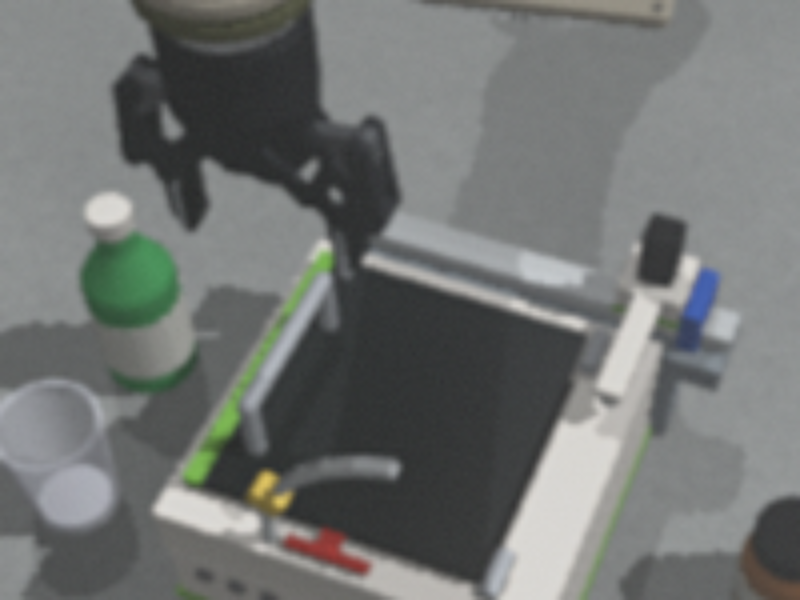

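The fingers straddle the bar (midpoint near (290,345)) and clear the bottle. Descending and gripping.

```bash
python3 -m inch '[[[0.003,0,0.04,0,0,0.008,-1],[0.003,0,0.075,0,0,0.008,-1],[0.003,0,0.086,0,0,0.008,-1],[0.003,0,0.086,0,0,0.008,-1],[0.003,0,0.086,0,0,0.008,1],[0.003,0,0.086,0,0,0.008,1],[0.003,0,0.086,0,0,0.008,1],[0.003,0,0.086,0,0,0.008,1],[0.003,0,0.086,0,0,0.008,1],[0.003,0,0.086,0,0,0.008,1]]]' 60
```

```text
clock: 8.5
position: [0.6282, -0.0827, 0.1649]
ee_rot: [0.995, -0.104, 0.001, -0.001]
ft_force: [1.3, 4.4, 1.1]
grip_width: 0.118
grasp_force: 58.4
```

```bash
python3 - <<'E'
import numpy as np
r=np.hypot(155,46);f=np.arctan2(46,155)
for t in np.arange(.05,.85,.05): print(round(t,2),[round(float(v),1) for v in(155-r*np.cos(f+t),r*np.sin(f+t)-46)])
E
```

```text
0.05 [2.5, 7.7]
0.1 [5.4, 15.2]
0.15 [8.6, 22.6]
0.2 [12.2, 29.9]
0.25 [16.2, 36.9]
0.3 [20.5, 43.8]
0.35 [25.2, 50.4]
0.4 [30.1, 56.7]
0.45 [35.4, 62.8]
0.5 [41.0, 68.7]
0.55 [46.9, 74.2]
0.6 [53.0, 79.5]
0.65 [59.4, 84.4]
0.7 [66.1, 89.0]
0.75 [72.9, 93.3]
0.8 [80.0, 97.2]
```

```bash
python3 -m inch '[[[0,-0.0025,-0.0077,0,0,0,1],[0,-0.0054,-0.0152,0,0,0,1],[0,-0.0086,-0.0226,0,0,0,1],[0,-0.0122,-0.0299,0,0,0,1],[0,-0.0162,-0.0369,0,0,0,1],[0,-0.0205,-0.0438,0,0,0,1],[0,-0.0252,-0.0504,0,0,0,1],[0,-0.0252,-0.0504,0,0,0,1]]]'
python3 - <<'E'
from h import *
ims={c:imaging.camera(c) for c in("scene","top")}
for c,im in ims.items():
    print(c,"Y",col(c,(18,120,80),(35,255,255),im),"R",col(c,(0,150,60),(8,255,255),im))
    for l in("index_mark","lid_pointer"): print(l,[(np.round(d["pixel"],1).tolist(),round(d["conf"],2)) for d in spotter.look_for(l,c)[:2]])
a=cv2.resize(ims["scene"][180:250,170:240],(400,400),interpolation=cv2.INTER_CUBIC);b=cv2.resize(ims["top"][95:165,255:325],(400,400),interpolation=cv2.INTER_CUBIC)
cv2.imwrite("pics/e.png",np.hstack([a,b]))
E
```

```text
clock: 9.3
position: [0.6331, -0.0596, 0.2153]
ee_rot: [0.995, -0.104, 0.0, 0.0]
ft_force: [1.5, -2.9, -4.7]
grip_width: 0.118
grasp_force: 58.5
scene Y [([196.4, 212.8], 64)] R [([212.4, 221.2], 85)]
index_mark [([198.6, 213.0], 0.49), ([232.3, 189.0], 0.27)]
lid_pointer [([232.6, 189.0], 0.75), ([142.8, 203.0], 0.47)]
top Y [] R [([286.7, 128.6], 105)]
index_mark []
lid_pointer [([276.5, 186.0], 0.79)]
```

View pics/e.png

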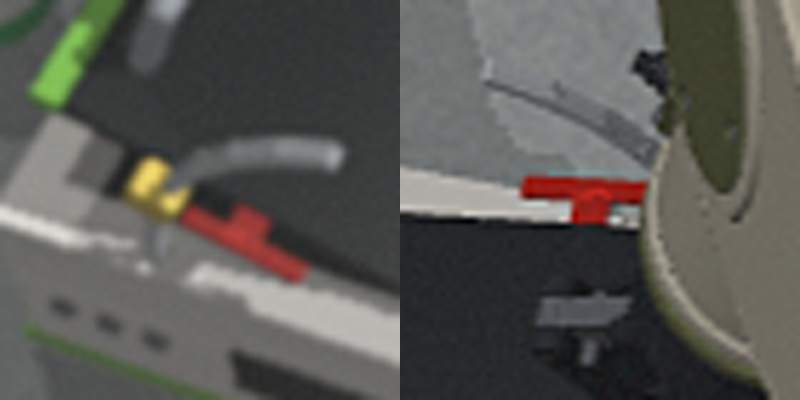

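The scene crop shows the yellow block centred near (158,187) and the red bar running from (305,275) to its tip at (185,213). Extended, the bar passes just below the block centre, so only a few hundredths of a rad remain. I'll fit the block and pointer outlines to quantify it.

```bash
cat > fit.py <<'E'
from h import *
import sys
from scipy.optimize import minimize
K=8; x0,y0,W,H=175,190,60,50
p=np.array([.6317,-.0112,-.207])
def box(a,r,t,x):  # radial range, tangential, x range -> world corners
    out=[]
    for R in r:
        for T in t:
            for X in x: out.append(world(p,(X,.085-R*np.cos(a)+T*np.sin(a),.118+R*np.sin(a)+T*np.cos(a))))
    return np.array(out)
def mask(boxes,uv):
    m=np.zeros((H*K,W*K),np.uint8)
    for b in boxes:
        q=(proj("scene",b)+uv-[x0,y0]+.5)*K
        cv2.fillConvexPoly(m,cv2.convexHull(q.astype(np.float32)).astype(np.int32),255)
    return cv2.resize(m,(W,H),interpolation=cv2.INTER_AREA)/255.
def models(v):
    a,th,u,w,r0=v
    return mask([box(a,(.115,.135),(-.008,.008),(.101,.117))],[u,w]),mask([box(th,(r0,.112),(-.002,.002),(.107,.111))],[u,w])
def run(th,name=None):
    im=np.mean([imaging.camera("scene") for _ in range(4)],0)
    c=im[y0:y0+H,x0:x0+W]; B,G,R=c[...,0],c[...,1],c[...,2]
    Y=np.clip((np.minimum(R,G)-B-15)/60,0,1)*(G>.6*R); D=np.clip((R-np.maximum(G,B)-20)/60,0,1)*(G<.5*R)
    g=lambda m:cv2.GaussianBlur(m,(0,0),.7)
    best=None
    for a in np.arange(.36,.56,.04):
        f=lambda v:(lambda m:((g(m[0])-g(Y))**2).sum()+((g(m[1])-g(D))**2).sum()+((v[1]-th)/.02)**2)(models(v))
        s=minimize(f,[a,th,0,0,.07],method="Nelder-Mead",options=dict(initial_simplex=np.array([[a,th,0,0,.07]]+[list(np.array([a,th,0,0,.07])+d) for d in np.diag([.04,.03,2,2,.01])]),maxiter=400))
        if best is None or s.fun<best.fun: best=s
    print(best.x.round(4),"diff",round(best.x[0]-best.x[1],4),"cost",round(best.fun,2),Y.sum().round(1),D.sum().round(1))
    if name:
        z=cv2.resize(c.astype(np.uint8),(600,500),interpolation=cv2.INTER_CUBIC)
        for m,cc in zip(models(best.x),((255,255,0),(0,255,0))):
            cs,_=cv2.findContours((cv2.resize(m,(600,500),interpolation=cv2.INTER_CUBIC)>.5).astype(np.uint8),0,1); cv2.drawContours(z,cs,-1,cc,1)
        cv2.imwrite(f"pics/{name}.png",z)
if __name__=="__main__": run(float(sys.argv[1]),sys.argv[2])
E
python3 fit.py .348 f
```

```text
Traceback (most recent call last):
  File "fit.py", line 37, in <module>
    if __name__=="__main__": run(float(sys.argv[1]),sys.argv[2])
                             ~~~^^^^^^^^^^^^^^^^^^^^^^^^^^^^^^^^
  File "fit.py", line 29, in run
    s=minimize(f,[a,th,0,0,.07],method="Nelder-Mead",options=dict(initial_simplex=np.array([[a,th,0,0,.07]]+[list(np.array([a,th,0,0,.07])+d) for d in np.diag([.04,.03,2,2,.01])]),maxiter=400))
  File "fit.py", line 28, in <lambda>
    f=lambda v:(lambda m:((g(m[0])-g(Y))**2).sum()+((g(m[1])-g(D))**2).sum()+((v[1]-th)/.02)**2)(models(v))
                                                                                                 ~~~~~~^^^
  File "fit.py", line 20, in models
    return mask([box(a,(.115,.135),(-.008,.008),(.101,.117))],[u,w]),mask([box(th,(r0,.112),(-.002,.002),(.107,.111))],[u,w])
                                                                     ~~~~^^^^^^^^^^^^^^^^^^^^^^^^^^^^^^^^^^^^^^^^^^^^^^^^^^^^
  File "fit.py", line 15, in mask
    q=(proj("scene",b)+uv-[x0,y0]+.5)*K
       ~~~~^^^^^^^^^^^
  File "h.py", line 7, in proj
    X=np.atleast_2d(X); p=np.c_[X,np.ones(len(X))]@P(c).T; return p[:,:2]/p[:,2:]
                                                   ~^^^
  File "h.py", line 5, in P
    k=imaging.calibration(c); return np.array(k["mtx"])@np.c_[np.array(k["R"]),np.array(k["t"])]
ValueError: time passes only in moves, steps and waits
```

```bash
sed -i 's/^def P(c):/import functools\n@functools.cache\ndef P(c):/' h.py; python3 fit.py .348 f; python3 -c "
from h import *
print(sensors.get_obs()['clock'])"
```

```text
[ 0.4078  0.3535 -0.9415 -0.0712  0.0612] diff 0.0543 cost 46.83 80.0 101.6
10.0
```

View pics/f.png

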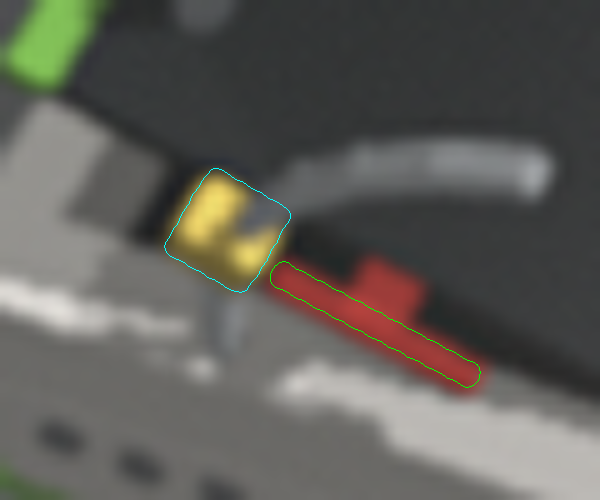

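The fitted block outline sits well on the yellow block (centre ~(228,230)), but the red outline is pulled upward by the stem at (390,285). I'll refine the pointer model and repeat.

```bash
python3 - <<'E'
s=open('fit.py').read()
s=s.replace("(.107,.111))],[u,w])","(.105,.113)),box(th,(r0+.013,r0+.028),(-.002,.002),(.095,.107))],[u,w])")
open('fit.py','w').write(s)
E
python3 fit.py .348 g; python3 fit.py .348 g2
```

```text
[ 0.4043  0.3464 -1.0794 -0.1071  0.0654] diff 0.0579 cost 31.72 80.0 101.6
[ 0.3983  0.3432 -0.9052 -0.1645  0.0663] diff 0.0551 cost 31.23 79.9 101.5
```

View pics/g.png

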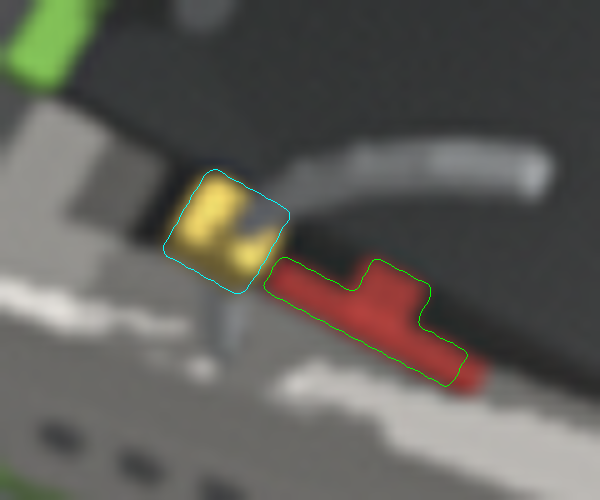

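With the stem included, both outlines fit well and the index is about 0.057 rad above the pointer. Lifting by that amount.

```bash
python3 -m inch '[[[0,-0.0028,-0.0036,0,0,0,1],[0,-0.0055,-0.0072,0,0,0,1],[0,-0.0055,-0.0072,0,0,0,1],[0,-0.0055,-0.0072,0,0,0,1],[0,-0.0055,-0.0072,0,0,0,1]]]'
python3 fit.py .404 k1; python3 fit.py .404 k2
```

```text
clock: 10.9
position: [0.6341, -0.055, 0.2216]
ee_rot: [0.994, -0.105, -0.0, 0.001]
ft_force: [3.2, -4.9, -5.5]
grip_width: 0.11
grasp_force: 58.5
[ 0.4113  0.4056 -1.1223 -0.1052  0.0659] diff 0.0057 cost 31.46 77.3 103.9
[ 0.3997  0.4034 -0.9055 -0.0061  0.0666] diff -0.0037 cost 31.76 77.4 103.3
```

View pics/k1.png

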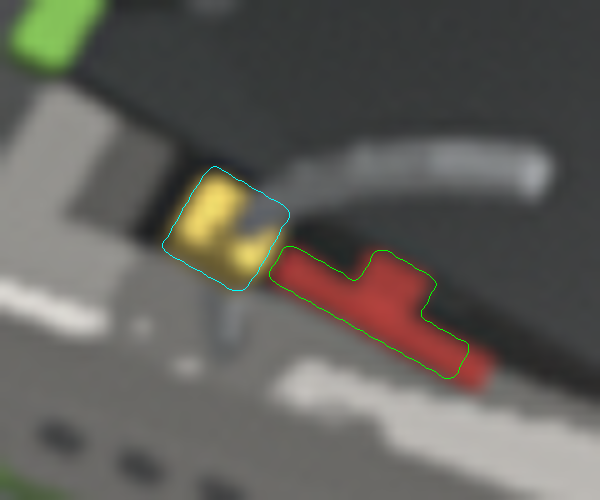

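The red bar now points at the middle of the yellow block, with a residual of about 0 ±0.005. As an independent check, I'll run the same fit on the first picture (lid shut, angle exactly 0) and vary the thresholds.

```bash
python3 - <<'E'
s=open('fit.py').read()
s=s.replace('def run(th,name=None):\n    im=np.mean([imaging.camera("scene") for _ in range(4)],0)','def run(th,name=None,im=None,lo=15,sp=60,wt=.02):\n    if im is None: im=np.mean([imaging.camera("scene") for _ in range(4)],0)')
s=s.replace("-B-15)/60","-B-lo)/sp").replace("-20)/60","-lo)/sp").replace("(v[1]-th)/.02","(v[1]-th)/wt")
open('fit.py','w').write(s)
E
python3 - <<'E'
from fit import *
s0=cv2.resize(cv2.imread("pics/scene0.png"),(512,384),interpolation=cv2.INTER_AREA).astype(float)
now=np.mean([imaging.camera("scene") for _ in range(6)],0)
for n,im,th in(("shut",s0,0.),("now",now,.40)):
    for lo,sp in((5,50),(15,60),(30,60),(30,30)): print(n,lo,sp,end=" ");run(th,None,im,lo,sp,.002)
Y=lambda im:None
o=sensors.get_obs();print(o["clock"],o["position"],o["ft_force"],o["grasp_force"])
print("tri idx",tri(col("scene",(18,120,80),(35,255,255),now.astype(np.uint8))[0][0],(305.1,126.4)))
E
```

```text
shut 5 50 [ 0.395   0.     -0.7086  0.0069  0.0675] diff 0.395 cost 54.84 135.2 67.0
shut 15 60 [ 0.4009  0.     -0.9811 -0.021   0.0672] diff 0.4008 cost 43.76 83.1 65.9
shut 30 60 [ 0.3997  0.     -0.7987 -0.0076  0.0675] diff 0.3997 cost 51.08 45.2 61.2
shut 30 30 [ 4.001e-01 -2.000e-04 -7.797e-01  3.500e-03  6.740e-02] diff 0.4002 cost 40.1 66.3 67.0
now 5 50 [ 0.3999  0.3998 -1.1615 -0.2045  0.0657] diff 0.0001 cost 36.13 111.2 110.0
now 15 60 [ 0.3951  0.4001 -1.0048 -0.1846  0.0663] diff -0.005 cost 30.78 77.4 106.2
now 30 60 [ 0.4075  0.4    -0.9895 -0.0711  0.0657] diff 0.0075 cost 37.77 50.6 97.5
now 30 30 [ 0.3979  0.4    -0.8996 -0.1901  0.0659] diff -0.0021 cost 30.36 71.9 109.4
11.6 [ 0.63408205 -0.05503498  0.22157643] [ 3.27174593 -4.62999519 -5.65309973] 58.49279344081879
tri idx [ 0.73396071 -0.06574922  0.16901499]
```

Every estimate puts both the index and the lid at 0.40 rad, to within about 0.01. The lid is steady and the grip is holding, so I'll hand in.

```bash
python3 -c "
from workcell import order
print(order.hand_in())"
```

```text
the job is handed in; nothing more can be done
None
```

I parked the sampler head against the blue stop, then lifted the lid to about 0.40 rad, where the red pointer lines up with the yellow index to within about 0.01 rad by my image fits, and handed the job in at about 12 s with the gripper still holding the lid; no verdict came back.

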